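Change the wheel on the tile edge grinder and set out the chipped tiles for it

ROBOT

A 6-joint arm with a two-finger parallel gripper is mounted at the origin on the work surface. World frame = base frame: x ahead of the robot, y to its left, z up, the work surface at z = 0. Lengths are in m, angles in rad, forces in N, time in s.
With the tool pointing down it reaches from about 0.3 to 0.875 m from the base axis. Payload 6.4 kg.
Tool frame: the origin (TCP) lies between the finger pads, 19 mm behind the fingertips; this is the grasp point; z points along the fingers, y is the direction in which the jaws open and shut (so a half turn about z gives the same grasp; the last joint's range is limited). The gripper opens to 85 mm and grips with 20 to 120 N. Pads are 22 mm wide; open, the fingers measure 114 mm over their backs; the gripper's body (76 mm by 85 mm) begins 54 mm behind the grasp point. The pads swing forward as they close: fully open they stand 13 mm farther back than shut.
Start: joints at [0.921, 0.181, 1.607, -0, 1.354, -0.206], TCP at [0.247, 0.519, 0.25] pointing down, gripper open.
Joint ranges: [-2.99, 2.99], [-0.89, 2.07], [0.3, 2.58], [-1.14, 4.28], [0, 2.63], [-3.12, 3.12]. Speed limits (rad/s): [2.57, 2.57, 3.01, 3.14, 3.14, 3.14].

INTERFACE

Orientations are given as a unit quaternion [w, x, y, z].
In Python, from bench import monitor, imaging, order, spotter gives the robot as it stands.
- The arm moves only by the shell command python3 -m pendant 'ROWS'. ROWS is JSON, a list that holds one entry, the list of rows, each a list of 5 numbers: the shift along the world's x, y, z in mm, then the turn about the world's z in degrees, then the finger opening in mm, from 0 to 85.4. A call has 1 to 8 rows; each row shifts and turns the commanded pose from where the row before left it; what a row does not reach is not made up. A row lasts 1/8 s, in which the tool goes at most 62.5 mm and 10.7 degrees, less where a joint would pass 70% of its speed; a pose out of reach is approached as far as the arm can. A call with a gripper value outside its range is refused whole. The fingers move at their own pace and stop on an object; the grip force is fixed at half the most. Time passes only in rows, so rows that do not move let the fingers close. It gives the time, the measured TCP pose, the force and the opening at its end, in the units of the state.
- monitor.get_obs(): the state, without advancing time (a new reading comes with each control period).
- imaging.camera(name): name is "scene" or "top" or "wrist"; returns a dict with "img" (384x512x3 uint8, red, green, blue), "vfov" (degrees; the focal length in pixels is half the picture's height over the tangent of half this angle, whatever the lens; pixels are square), "cx", "cy" (the principal point, pixels), "distortion" ([k1, k2, p1, p2, k3] as OpenCV has them; the pictures are not rectified), "origin" and "orientation" of the camera in the world. Camera axes: x right, y down, z forward; pixel columns grow to the right and rows downward; lengths in m; the calibration is good to about 2 mm. A picture is of the moment at which its call begins. There is no depth.
- order.hand_in(): hands the job in, once; it reports no verdict.
Trained networks look in the newest picture that a camera, given by its name, has taken for a name from the list of things; names that differ only in an ending like _2 or _b are one class to them, and where a whole thing is asked for, a point or a joint stands for the part that bears it (a point fixed in the world has none). Each returns a list of dicts, best first, with "confidence" (0 to 1); they miss things now and then, are a little off and sometimes report something else, mostly with a low value. They report only what shows in the picture. A call takes as long as a camera call. They do not tell look-alikes from the thing itself.
- spotter.recognise(camera, thing): "at" ([x, y, z] in m, in the coordinates of the camera as it stood for that picture, good to about 4 mm: the middle of the surface that is visible of it).
- spotter.tip_of(camera, thing): "at" ([x, y, z] in m, in the coordinates of the camera as it stood for that picture, good to about 4 mm: a listed point, or the origin of a listed thing).
The state is a dict: "time_s": time; "q": joint angles; "dq": joint speeds; "joint_efforts": joint torques, N m; "eef_pos": TCP position; "eef_rot": TCP orientation; "wrist_force": force on the tool from outside, world axes, zero at the start; "torque": the same for the moment, N m; "opening": opening from 0.0 (shut) to 1.0 (fully open).
Only numpy, scipy, OpenCV 4.12 (cv2) and the standard library are available. Lean on these libraries where they do the work, as an engineer would, in place of code of your own. Each camera call takes 0.05 s, during which the arm holds its last target. There are 200 camera calls.

TASK

Get the little edge grinder ready for the chipped tiles: take the bevel wheel out of the spindle and put it back in the empty hole of the wooden stand, then put the straight wheel from the stand into the spindle, fully home with its drive slots down over the two dogs. Only once the straight wheel is home, turn the speed dial clockwise until its pointer is on the long index mark. Pick every broken tile (corner gone or end snapped off) out of the batch on the round board and put it in the white tub, and leave the whole tiles lying on the board; the drinks can, the grout cup and the brush stay where they are.

Things in the scene. Friction and masses are not known exactly. Their poses are not given: they have to be found in the camera images.
- spindle_nose (a point): Centre of the flat upward face of the grinder's vertical spindle: steel ring 70 mm across, 130 mm above the table, tapered bore 33.6 mm wide at the face, 50 mm deep. x axis through both drive dogs (each 14 mm wide, 9 mm high, 21 to 30 mm from the axis), z up. A seated arbor's flange lies flat on the face; with slots off the dogs it rides 9 mm high.
- spindle (a joint): Angle of the spindle on its vertical axis, rad, anticlockwise seen from above, 0 where it happens to stand at the start (the dogs point anywhere then); free to turn up to 1.6 either way with a light drag (0.04 N m).
- straight_wheel: Arbor to fit, 0.6 kg. Taper shank 32 mm wide at the top, 46 mm long; flange 60 mm across, 12 mm thick, two opposite drive slots through its rim (18 mm wide, 10 mm deep); above it a straight-sided grinding wheel 46 mm across, 14 to 53 mm above the origin; nut up to 67 mm. Origin: centre of the flange's underside, x axis through both slots, z up. Lifts out freely. Starts in hole a at any angle.
- bevel_wheel: Arbor with the same shank, slotted flange, origin and axes as the straight wheel, 0.6 kg, nut up to 67 mm; its grinding wheel is 46 mm across and straight-sided from 14 to 36 mm above the origin, then a cone narrowing to 26 mm at 53 mm. Starts seated in the spindle; lifts out freely.
- stand_hole_a (a point): Centre of the mouth of the first hole of the wooden stand, a block 90 mm by 200 mm, 70 mm high, with two vertical through holes 36 mm wide, 110 mm apart; z up, the other hole lies along this point's +y. The straight wheel starts here.
- stand_hole_b (a point): The same for the second hole, which starts empty: the bevel wheel's place. A parked arbor hangs with its flange on the stand's top face; its angle does not matter. The other hole lies along this point's -y.
- dial (a joint): Angle of the speed dial on the grinder's deck in rad, 0 to 4.4, growing clockwise seen from above. It starts between 0.1 and 0.8; the pointer is on the long index mark at 1.76. It stays where it is left; light drag of 0.05 N m.
- dial_grip (a point): On the axis of the dial (black pointer knob), 133 mm above the table, a good TCP height to grip it from above. The knob is a bar 14 mm wide and 48 mm long, flat sides from 110 to 142 mm above the table, on a skirt 50 mm across. x axis along the bar to its pointed end with the white line; it turns with the dial.
- index_mark (a point): Middle of the long index mark, a white radial bar 18 mm long on the dark dial plate, 37 mm from the dial's axis; the other ticks are short (6 mm).
- tub_in (a point): Centre of the inner floor (4 mm above the table) of the white plastic tub, inside 182 mm (x) by 172 mm (y), walls 4 mm thick and 35 mm high above the table; z up. Fixed to the table.
- board: Round dark wooden board, 340 mm across, 14 mm thick, fixed to the table; the batch lies flat on its top. Origin: centre of the underside, z up.
- tile_a: Broken tile (not in every batch): tile 75 mm long (its x axis), 38 mm wide (y), 10 mm thick, white glazed, about 65 g; it lies flat on the board. Origin: centre of the underside of the full 75 x 38 mm outline, z up. The corner at +x, +y is broken off, 24 mm along the length by 22 mm across.
- tile_b: Broken tile (not in every batch): tile 75 mm long (its x axis), 38 mm wide (y), 10 mm thick, white glazed, about 65 g; it lies flat on the board. Origin: centre of the underside of the full 75 x 38 mm outline, z up. The corner at +x, -y is broken off, 20 mm along by 27 mm across.
- tile_c: Broken tile (not in every batch): tile 75 mm long (its x axis), 38 mm wide (y), 10 mm thick, white glazed, about 65 g; it lies flat on the board. Origin: centre of the underside of the full 75 x 38 mm outline, z up. Both corners at the +x end are broken off (20 mm along, 14 mm across each), leaving a blunt point.
- tile_d: Broken tile (not in every batch): tile 75 mm long (its x axis), 38 mm wide (y), 10 mm thick, white glazed, about 65 g; it lies flat on the board. Origin: centre of the underside of the full 75 x 38 mm outline, z up. The +x end is snapped off on a slant, so that it ends 14 to 22 mm from the origin on that side.
- tile_e: Whole tile (not in every batch): tile 75 mm long (its x axis), 38 mm wide (y), 10 mm thick, white glazed, about 65 g; it lies flat on the board. Origin: centre of the underside of the full 75 x 38 mm outline, z up.
- tile_f: Whole tile (not in every batch): tile 75 mm long (its x axis), 38 mm wide (y), 10 mm thick, white glazed, about 65 g; it lies flat on the board. Origin: centre of the underside of the full 75 x 38 mm outline, z up.
- tile_g: Whole tile (not in every batch): tile 75 mm long (its x axis), 38 mm wide (y), 10 mm thick, white glazed, about 65 g; it lies flat on the board. Origin: centre of the underside of the full 75 x 38 mm outline, z up.
- can: Bystander: upright drinks can, 66 mm across, 115 mm high; origin at the centre of its base.
- grout_cup: Bystander: small plastic cup of set grout, 68 mm across, 55 mm high; origin at the centre of its base.
- brush: Bystander: paint brush 200 mm long lying on the table; origin at its middle, underside.
Not all that is in view belongs to the job. What is shaped like the tile_a but blue is not meant. Leave any turquoise look-alike of the tile_d alone.

How it is judged:
On the way, in this order (a step that is already met when the one before it is completed fails the run):
1. the straight wheel is fully home in the spindle, slots over the dogs (z of straight_wheel in the frame of spindle_nose between -0.004 and 0.0025 m and horizontal distance between straight_wheel and spindle_nose below 0.004 m and angle between straight_wheel's own z axis and vertical below 0.05 rad and angle between the x axis of straight_wheel and the x axis of spindle_nose, either way round below 0.15 rad), for 0.2 s.
2. the speed dial's pointer is on the long index mark (value of joint dial between 1.66 and 1.86 rad), for 0.2 s.
At the end, for the whole second after the job is handed in: Straight wheel home: flange within 2.5 mm of the spindle face, 4 mm of its axis, slots over the dogs. Dial within 0.1 rad of 1.76. Bevel wheel upright in stand hole b, within 4 mm of fully down. Broken tiles at rest in the tub, whole ones flat on the board (all of step 1 and all of step 2 and z of bevel_wheel in the frame of stand_hole_b between -0.004 and 0.004 m and horizontal distance between bevel_wheel and stand_hole_b below 0.008 m and angle between bevel_wheel's own z axis and vertical below 0.08 rad and x of tile_a in the frame of tub_in between -0.085 and 0.085 m and y of tile_a in the frame of tub_in between -0.08 and 0.08 m and z of tile_a in the frame of tub_in between -0.005 and 0.04 m and linear speed of each of tile_a, tile_b, tile_c, tile_d, tile_e, tile_f, tile_g below 0.02 m/s and x of tile_b in the frame of tub_in between -0.085 and 0.085 m and y of tile_b in the frame of tub_in between -0.08 and 0.08 m and z of tile_b in the frame of tub_in between -0.005 and 0.04 m and x of tile_c in the frame of tub_in between -0.085 and 0.085 m and y of tile_c in the frame of tub_in between -0.08 and 0.08 m and z of tile_c in the frame of tub_in between -0.005 and 0.04 m and x of tile_d in the frame of tub_in between -0.085 and 0.085 m and y of tile_d in the frame of tub_in between -0.08 and 0.08 m and z of tile_d in the frame of tub_in between -0.005 and 0.04 m and horizontal distance between each of tile_e, tile_f, tile_g and board below 0.17 m and z of tile_e in the frame of board between 0.009 and 0.019 m and angle between each of tile_e, tile_f, tile_g's own z axis and vertical below 0.15 rad and z of tile_f in the frame of board between 0.009 and 0.019 m and z of tile_g in the frame of board between 0.009 and 0.019 m); the robot touches nothing.
It fails at once if the can is shifted by more than 40 mm (distance of can from where it was at the start of the episode above 0.04 m).
It fails at once if the grout cup is shifted by more than 40 mm (distance of grout_cup from where it was at the start of the episode above 0.04 m).
It fails at once if the brush is shifted by more than 40 mm (distance of brush from where it was at the start of the episode above 0.04 m).
Of tile_a, tile_b, tile_c, tile_d only 2 to 4 are there at a start; the rules pass over those that are not, and their reading is None.
Of tile_e, tile_f, tile_g only 2 to 3 are there at a start; the rules pass over those that are not, and their reading is None.
At some moment in a run one of tile_a, tile_b, tile_c, tile_d may be knocked a few centimetres aside while the robot is not near it.
It also fails if it takes over 210 s, if anything falls off the work surface, if the arm or the gripper's body presses on something with over 40 N, if the wrist force passes 120 N, or if a joint passes its speed limit or range.

## Working session

There is one attempt and no reset: what is moved stays moved. The work goes in short steps, Python scripts to look and compute and a shell command to move; the robot and the scene stay as the last step left them, time stands still between calls to the robot, and variables do not carry over. Pictures are saved under pics/ and viewed, about 12 in all and at most 16, crops included, and the job is handed in when it is done.

```bash
mkdir -p pics; ls
cat > h.py <<'E'
import numpy as np, cv2, json
from scipy.spatial.transform import Rotation as R
from bench import monitor, imaging, order, spotter
def rot(q): return R.from_quat([q[1],q[2],q[3],q[0]])
def K(c):
    f=c["img"].shape[0]/2/np.tan(np.radians(c["vfov"])/2)
    return np.array([[f,0,c["cx"]],[0,f,c["cy"]],[0,0,1.]])
def cam(n,save=None):
    c=imaging.camera(n)
    if save: cv2.imwrite(save,c["img"][:,:,::-1])
    return c
def w(c,p): return rot(c["orientation"]).apply(p)+np.array(c["origin"])
def px2w(c,uv,z):
    u=cv2.undistortPoints(np.array(uv,float).reshape(-1,1,2),K(c),np.array(c["distortion"],float)).reshape(-1,2)
    d=rot(c["orientation"]).apply(np.c_[u,np.ones(len(u))]);o=np.array(c["origin"])
    return o+d*((z-o[2])/d[:,2])[:,None]
def w2px(c,P):
    r=rot(c["orientation"]).inv();P=r.apply(np.atleast_2d(P)-np.array(c["origin"]))
    return cv2.projectPoints(P,np.zeros(3),np.zeros(3),K(c),np.array(c["distortion"],float))[0].reshape(-1,2)
def ortho(c,cx,cy,z,half,res):
    """world-aligned rectified patch: columns +x->right, rows: y up"""
    n=int(2*half/res);g=(np.arange(n)+.5)*res-half
    X,Y=np.meshgrid(cx+g,cy-g);p=w2px(c,np.c_[X.ravel(),Y.ravel(),np.full(X.size,z)]).astype(np.float32).reshape(n,n,2)
    return cv2.remap(c["img"],p[...,0],p[...,1],cv2.INTER_LINEAR)
def find(n,c,t,tip=True,k=3):
    for d in (spotter.tip_of if tip else spotter.recognise)(n,t)[:k]:
        P=w(c,d["at"]);print(n,t,"tip" if tip else "rec",round(d["confidence"],2),P.round(4),w2px(c,P).round()[0])
def st():
    o=monitor.get_obs();print(round(o["time_s"],2),np.round(o["eef_pos"],4),"yaw",round(yaw(o),2),"F",np.round(o["wrist_force"],1),"op",round(o["opening"],3),"q6",round(o["q"][5],2))
def yaw(o):
    m=rot(o["eef_rot"]).as_matrix();return np.degrees(np.arctan2(m[1,1],m[0,1]))
E
python3 - <<'E'
from h import *
st()
for n in ["top","scene"]:
    c=cam(n,f"pics/{n}0.png"); print(n,np.round(c["origin"],3),c["vfov"],c["distortion"])
    for t in ["spindle_nose","straight_wheel","bevel_wheel","stand_hole_a","stand_hole_b","dial_grip","index_mark","tub_in","board","can","grout_cup","brush"]: find(n,c,t,k=2)
    if n=="top":
        for t in ["tile_a","tile_b","tile_c","tile_d","tile_e","tile_f","tile_g"]: find(n,c,t,k=8)
E
```

```text
pics
0.0 [0.2465 0.5189 0.2491] yaw 64.57 F [0.4 0.6 0.5] op 1.004 q6 -0.21
top [ 0.341 -0.082  1.495] 51.994717305261446 [0.02795871 0.         0.         0.         0.        ]
top spindle_nose tip 0.41 [0.5216 0.3825 0.1294] [125. 181.]
top straight_wheel tip 0.47 [0.4464 0.0233 0.0705] [229. 205.]
top bevel_wheel tip 0.69 [0.5141 0.3809 0.1278] [126. 183.]
top stand_hole_a tip 0.75 [0.4574 0.1359 0.0705] [198. 202.]
top stand_hole_a tip 0.69 [0.6574 0.0788 0.0086] [217. 152.]
top stand_hole_b tip 0.75 [0.4574 0.1359 0.0705] [198. 202.]
top stand_hole_b tip 0.69 [0.6574 0.0788 0.0086] [217. 152.]
top dial_grip tip 0.69 [0.4463 0.2818 0.1356] [153. 203.]
top index_mark tip 0.82 [0.4675 0.309  0.1048] [148. 198.]
top index_mark tip 0.61 [ 0.5264 -0.3127  0.0015] [319. 187.]
top tub_in tip 0.77 [0.6608 0.0787 0.0048] [218. 151.]
top board tip 0.92 [ 0.5276 -0.3135 -0.0016] [319. 187.]
top board tip 0.6 [0.447  0.0253 0.067 ] [229. 205.]
top can tip 0.81 [ 0.7655 -0.2001 -0.001 ] [290. 126.]
top grout_cup tip 0.64 [ 7.199e-01 -1.118e-01 -6.000e-04] [267. 137.]
top brush tip 0.59 [ 0.7
[... 3680 characters left out ...]
0.62 [0.4593 0.1323 0.0691] [290. 159.]
scene stand_hole_b tip 0.77 [0.4453 0.0227 0.0697] [265. 171.]
scene stand_hole_b tip 0.62 [0.4593 0.1323 0.0691] [290. 159.]
scene dial_grip tip 0.41 [0.4443 0.2829 0.1335] [318. 127.]
scene index_mark tip 0.93 [0.4699 0.31   0.1087] [327. 132.]
scene tub_in tip 0.79 [0.6589 0.0833 0.0042] [316. 210.]
scene tub_in tip 0.71 [0.5115 0.3774 0.1309] [348. 126.]
scene board tip 0.73 [0.5107 0.3808 0.1336] [348. 125.]
scene board tip 0.61 [ 0.5278 -0.3144  0.0037] [205. 246.]
scene can tip 0.93 [ 0.7654 -0.1961  0.0008] [277. 276.]
scene grout_cup tip 0.59 [ 7.175e-01 -1.096e-01  3.000e-04] [287. 251.]
scene brush tip 0.86 [0.7451 0.2308 0.0014] [361. 204.]
```

Run:
```python
import cv2
i=cv2.imread("pics/top0.png")
cv2.imwrite("pics/top0c.png",cv2.resize(i[80:310,90:420],(800,558),interpolation=cv2.INTER_CUBIC))
```

```text
(no output)
```

View pics/top0c.png

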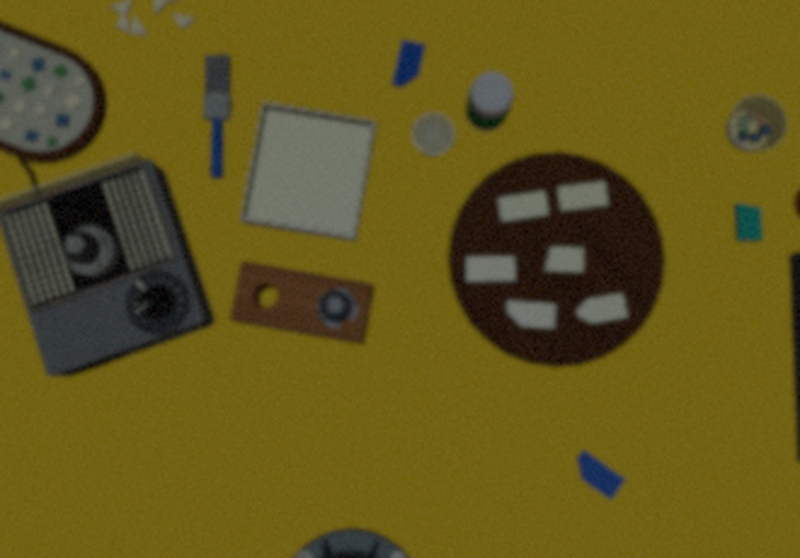

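The view shows, in crop pixels: the grinder (90,250), the dial (150,297), the stand with its empty hole (267,295) and straight wheel (337,305), and the tub (310,170). The board holds six white tiles. Three are whole: (523,205), (583,195) and (490,268). Three are broken: (565,260) snapped, (532,314) one corner gone, (602,308) blunt point.

Possible mix-ups are the blue pieces at (408,63) and (600,475) and the turquoise one at (748,222), all off the board. I'll leave those alone. Next I'll look at the spindle from near.

```bash
python3 -m pendant '[[[33,-17,12,0,85],[33,-17,12,0,85],[33,-17,12,0,85],[33,-17,12,0,85],[33,-17,12,0,85],[33,-17,12,0,85],[33,-17,12,0,85],[0,0,0,0,85]]]'
python3 - <<'E'
from h import *
st();c=cam("wrist","pics/w1.png");print(np.round(c["origin"],3),rot(c["orientation"]).as_matrix().round(2).tolist(),c["vfov"])
for t in ["spindle_nose","bevel_wheel","dial_grip","index_mark"]: find("wrist",c,t)
E
```

```text
time_s: 2.65
eef_pos: [0.4804, 0.399, 0.3349]
eef_rot: [0.001, 0.222, 0.975, 0.0]
wrist_force: [-0.6, 0.1, 0.5]
opening: 0.997
2.65 [0.4804 0.399  0.3349] yaw 64.38 F [-0.6  0.1  0.5] op 0.997 q6 -0.62
[0.411 0.432 0.458] [[0.43, 0.86, 0.27], [0.9, -0.41, -0.13], [0.0, 0.3, -0.95]] 60.07418291112364
wrist bevel_wheel tip 0.82 [0.5115 0.3798 0.1313] [249. 201.]
wrist dial_grip tip 0.74 [0.4425 0.2829 0.1344] [133. 183.]
wrist dial_grip tip 0.31 [0.4602 0.1343 0.0692] [ 60. 229.]
wrist index_mark tip 0.94 [0.4673 0.3046 0.1031] [171. 187.]
```

View pics/w1.png

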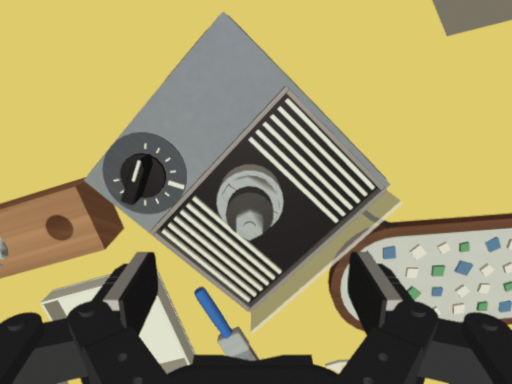

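Run:
```python
from h import *
a=cv2.imread("pics/scene0.png")[75:195,250:430]; a=cv2.resize(a,(600,400),interpolation=cv2.INTER_CUBIC)
c=cam("wrist")
b=cv2.resize(ortho(c,.5115,.3798,.142,.05,.0005),(400,400))[:,:,::-1]
cv2.imwrite("pics/m2.png",cv2.resize(np.hstack([a,b]),(800,320)))
```

```text
(no output)
```

View pics/m2.png

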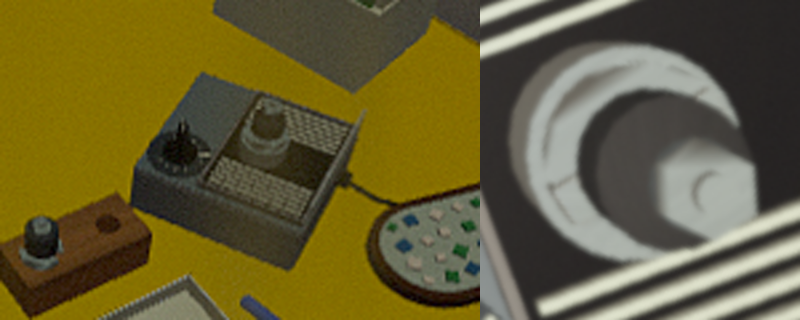

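The grinder is low around the spindle, so there is room for the fingers at any yaw. I'll refine the bevel wheel's position from nearer.

```bash
cat >> h.py <<'E'
def avg(n,t,near,k=5,r=.03):
    L=[]
    for i in range(k):
        c=cam(n)
        for d in spotter.tip_of(n,t):
            P=w(c,d["at"])
            if np.hypot(*(P[:2]-near[:2]))<r: L.append(P);break
    L=np.array(L);print(t,len(L),np.median(L,0).round(4) if len(L) else None, L.std(0).round(4) if len(L) else "")
    return c
E
python3 -m pendant '[[[15,-10,-20,0,85],[16,-9,-20,0,85],[0,0,0,0,85],[0,0,0,0,85]]]'
python3 - <<'E'
from h import *
st();c=avg("wrist","bevel_wheel",[.5115,.38]);cv2.imwrite("pics/w3.png",c["img"][:,:,::-1])
avg("wrist","dial_grip",[.444,.283]);avg("wrist","index_mark",[.468,.307])
g=cv2.cvtColor(ortho(c,.5115,.3798,.142,.06,.0005),cv2.COLOR_RGB2GRAY)
for h in cv2.HoughCircles(cv2.GaussianBlur(g,(5,5),1),cv2.HOUGH_GRADIENT,1,5,param1=60,param2=12,minRadius=57,maxRadius=63)[0][:4]: print(.5115+(h[0]-120)*.0005,.3798-(h[1]-120)*.0005,h[2]*.5)
E
```

```text
time_s: 3.45
eef_pos: [0.5091, 0.381, 0.2935]
eef_rot: [-0.0, 0.22, 0.975, -0.0]
wrist_force: [-0.4, 0.6, 1.1]
opening: 0.993
3.45 [0.5091 0.381  0.2935] yaw 64.52 F [-0.4  0.6  1.1] op 0.993 q6 -0.67
bevel_wheel 5 [0.512  0.3798 0.1299] [0.0019 0.0008 0.0019]
dial_grip 5 [0.4414 0.2826 0.1358] [0.0005 0.0021 0.0019]
index_mark 5 [0.4677 0.3054 0.1036] [0.0004 0.0005 0.0018]
0.50475 0.38404998 31.2
0.51075 0.37805 31.2
0.51025 0.38105 28.95
0.51025 0.38404998 31.2
```

```bash
python3 -m pendant '[[[3,-1,-30,0,85],[0,0,-35,0,85],[0,0,-35,0,85],[0,0,-20,0,85],[0,0,-10,0,85],[0,0,0,0,60]]]' && python3 -m pendant '[[[0,0,0,0,40],[0,0,0,0,40],[0,0,0,0,40],[0,0,0,0,40],[0,0,0,0,40],[0,0,0,0,40]]]'
python3 - <<'E'
from h import *
st()
E
```

```text
time_s: 5.7
eef_pos: [0.512, 0.3804, 0.1641]
eef_rot: [-0.0, 0.22, 0.975, -0.0]
wrist_force: [0.2, 0.4, -0.3]
opening: 0.812
time_s: 6.45
eef_pos: [0.5129, 0.3807, 0.1661]
eef_rot: [0.001, 0.22, 0.975, 0.001]
wrist_force: [-0.2, -0.2, 5.6]
opening: 0.511
6.45 [0.5129 0.3807 0.1661] yaw 64.57 F [-0.2 -0.2  5.6] op 0.511 q6 -0.67
```

```bash
python3 -m pendant '[[[0,0,10,0,35],[0,0,20,0,35],[0,0,25,0,35],[0,0,25,0,35],[0,0,25,0,35],[0,0,25,0,35],[0,0,0,0,35],[0,0,0,0,35]]]'
python3 - <<'E'
from h import *
st();c=cam("wrist","pics/w4.png");find("wrist",c,"bevel_wheel");find("wrist",c,"spindle_nose")
for t,p in [("stand_hole_b",[.4595,.1335]),("stand_hole_a",[.4458,.0235]),("straight_wheel",[.4458,.0235])]:
    for n in ["top","scene"]:avg(n,t,p,5)
E
```

```text
time_s: 7.45
eef_pos: [0.5113, 0.3801, 0.293]
eef_rot: [-0.001, 0.22, 0.975, -0.001]
wrist_force: [0.3, 0.4, -5.8]
opening: 0.509
7.45 [0.5113 0.3801 0.293 ] yaw 64.58 F [ 0.3  0.4 -5.8] op 0.509 q6 -0.67
wrist bevel_wheel tip 0.71 [0.5104 0.3797 0.2556] [252. 238.]
wrist spindle_nose tip 0.71 [0.5194 0.3825 0.1306] [259. 185.]
stand_hole_b 4 [0.455  0.1347 0.0706] [0.0012 0.0007 0.0014]
stand_hole_b 5 [0.4594 0.1324 0.0681] [0.0017 0.0019 0.0012]
stand_hole_a 5 [0.443  0.0239 0.0727] [0.001  0.0008 0.0009]
stand_hole_a 5 [0.4437 0.0237 0.0721] [0.0013 0.0008 0.0014]
straight_wheel 5 [0.4457 0.0249 0.0691] [0.0015 0.0015 0.0005]
straight_wheel 5 [0.4417 0.0302 0.0734] [0.0017 0.0019 0.0022]
```

View pics/w4.png

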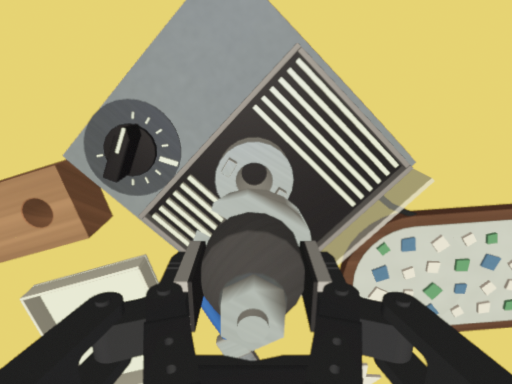

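The bevel wheel is held. The dogs show at (230,165) and (278,183), and hole b at (37,212).

Run:
```python
from h import *
c=cam("wrist")
print(px2w(c,[[37.5,212]],.07), px2w(c,[[230,166],[278,183]],.139), px2w(c,[[254,178]],.13))
b=cv2.resize(ortho(c,.5115,.3798,.139,.045,.0003),(600,600),interpolation=cv2.INTER_CUBIC)[:,:,::-1]
cv2.imwrite("pics/m5.png",b)
```

```text
[[0.45788245 0.13595913 0.07      ]] [[0.49216508 0.36827632 0.139     ]
 [0.52367528 0.39923845 0.139     ]] [[0.51283427 0.38129868 0.13      ]]
```

View pics/m5.png

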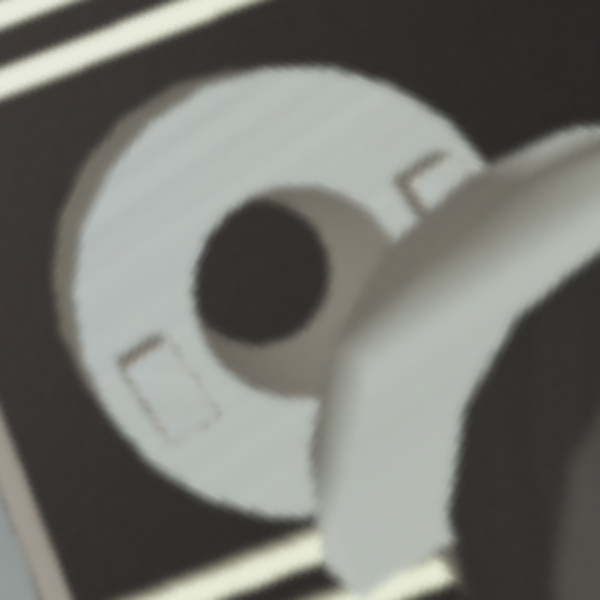

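```bash
python3 -m pendant '[[[-9,-41,0,0,35],[-9,-41,0,0,35],[-9,-41,0,0,35],[-9,-41,0,0,35],[-9,-41,0,0,35],[-8,-41,-10,0,35],[0,0,-20,0,35],[0,0,0,0,35]]]'
python3 - <<'E'
from h import *
st();c=avg("wrist","stand_hole_b",[.4585,.135]);cv2.imwrite("pics/w6.png",c["img"][:,:,::-1])
avg("wrist","straight_wheel",[.4458,.0235])
g=cv2.cvtColor(ortho(c,.458,.1345,.07,.05,.0005),cv2.COLOR_RGB2GRAY);cv2.imwrite("pics/o6.png",g)
for h in cv2.HoughCircles(cv2.GaussianBlur(g,(5,5),1),cv2.HOUGH_GRADIENT,1,5,param1=60,param2=10,minRadius=33,maxRadius=39)[0][:3]: print(.458+(h[0]-100)*.0005,.1345-(h[1]-100)*.0005,h[2]*.5)
E
```

```text
time_s: 11.65
eef_pos: [0.4579, 0.1339, 0.2629]
eef_rot: [-0.001, 0.221, 0.975, -0.0]
wrist_force: [-1.0, -0.6, -5.1]
opening: 0.509
11.65 [0.4579 0.1339 0.2629] yaw 64.51 F [-1.  -0.6 -5.1] op 0.509 q6 -1.09
stand_hole_b 5 [0.4583 0.1353 0.071 ] [0.0014 0.002  0.0011]
straight_wheel 5 [0.4381 0.0211 0.0716] [0.0014 0.0014 0.0021]
0.45675 0.13425 17.6
0.44325 0.14175 16.9
0.44225 0.13925 17.8
```

```bash
python3 -m pendant '[[[0,1,-35,0,35],[0,0,-35,0,35],[0,0,-30,0,35],[0,0,-20,0,35],[0,0,-12,0,35],[0,0,-12,0,35],[0,0,-8,0,35],[0,0,0,0,35]]]'
```

```text
time_s: 13.65
eef_pos: [0.4587, 0.1353, 0.1117]
eef_rot: [-0.0, 0.22, 0.975, -0.0]
wrist_force: [-0.3, 1.1, -5.2]
opening: 0.505
```

```bash
python3 -m pendant '[[[0,0,-3,0,35],[0,0,-2,0,35],[0,0,0,0,35],[0,0,0,0,55],[0,0,1,0,70],[0,0,2,0,85],[0,0,0,0,85],[0,0,0,0,85]]]' && python3 -m pendant '[[[0,0,20,0,85],[0,0,40,0,85],[0,0,40,0,85],[0,0,40,0,85],[0,0,20,0,85],[0,0,0,0,85]]]'
python3 - <<'E'
from h import *
c=avg("wrist","bevel_wheel",[.4585,.135]);cv2.imwrite("pics/w7.png",c["img"][:,:,::-1])
avg("top","bevel_wheel",[.4585,.135]);avg("wrist","straight_wheel",[.4458,.0235])
E
```

```text
time_s: 14.65
eef_pos: [0.459, 0.1353, 0.1101]
eef_rot: [0.0, 0.22, 0.975, 0.0]
wrist_force: [-0.3, -0.3, -1.0]
opening: 0.996
time_s: 15.4
eef_pos: [0.4598, 0.1354, 0.2716]
eef_rot: [0.002, 0.22, 0.975, 0.0]
wrist_force: [-1.0, -0.6, -0.8]
opening: 0.995
bevel_wheel 5 [0.4576 0.1323 0.0689] [0.0017 0.0019 0.0018]
bevel_wheel 5 [0.4631 0.1342 0.0708] [0.0013 0.002  0.0015]
straight_wheel 5 [0.4379 0.0226 0.0725] [0.0013 0.0012 0.0012]
```

View pics/w7.png

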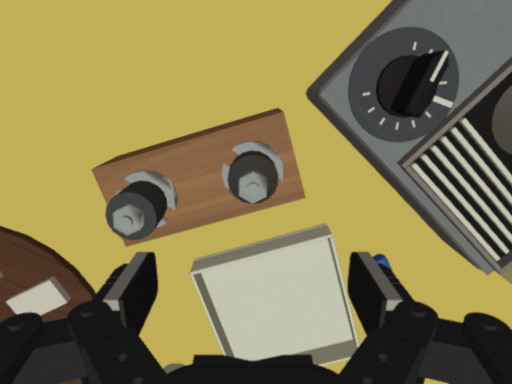

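The bevel wheel sits flat in hole b at (254,178), and the straight wheel is in hole a at (140,205). Next I'll look straight down at the straight wheel's slots.

```bash
python3 -m pendant '[[[12,-36,0,0,85],[12,-36,0,0,85],[13,-36,-20,0,85],[13,-36,-30,0,85],[0,0,-35,0,85],[0,0,-35,0,85],[0,0,0,0,85],[0,0,0,0,85]]]'
python3 - <<'E'
from h import *
st();c=avg("wrist","straight_wheel",[.442,.024]);print(np.round(c["origin"],3))
b=cv2.resize(ortho(c,.443,.024,.082,.045,.0003),(600,600),interpolation=cv2.INTER_CUBIC)[:,:,::-1]
cv2.imwrite("pics/m8.png",b)
E
```

```text
time_s: 17.9
eef_pos: [0.5097, -0.0088, 0.1513]
eef_rot: [0.001, 0.22, 0.976, -0.0]
wrist_force: [0.2, 0.1, 0.8]
opening: 0.996
17.9 [ 0.5097 -0.0088  0.1513] yaw 64.58 F [0.2 0.1 0.8] op 0.996 q6 -1.38
straight_wheel 5 [0.4398 0.0209 0.0731] [0.0012 0.0007 0.0011]
[0.44  0.024 0.274]
```

View pics/m8.png

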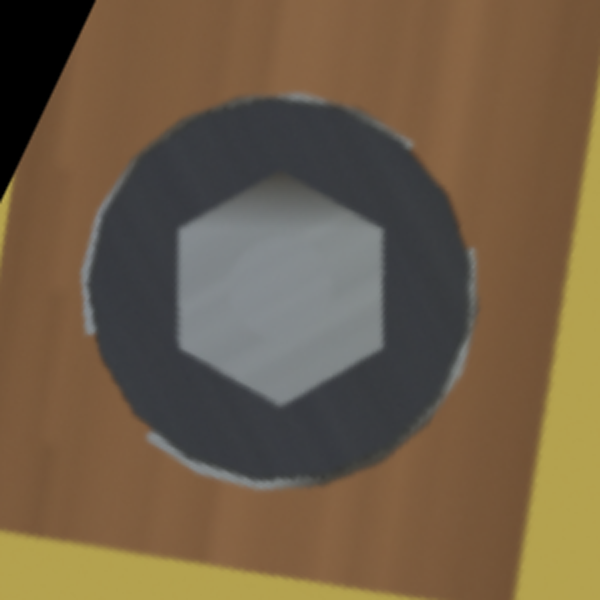

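The slot gaps in the rim are centred at about 30° and 210°, and the wheel centre is at about (0.440, 0.025). I'll grip it now.

```bash
python3 -m pendant '[[[0,0,40,0,85],[0,0,40,0,85],[-35,17,0,0,85],[-35,17,0,0,85],[0,0,-30,0,85],[0,0,-40,0,85],[0,0,-30,0,85],[0,0,-15,0,85]]]' && python3 -m pendant '[[[0,0,-8,0,85],[0,0,0,0,85],[0,0,0,0,60],[0,0,0,0,40],[0,0,0,0,35],[0,0,0,0,35],[0,0,0,0,35],[0,0,0,0,35]]]'
```

```text
time_s: 19.4
eef_pos: [0.4379, 0.0255, 0.1135]
eef_rot: [-0.001, 0.22, 0.975, -0.0]
wrist_force: [-0.0, -0.6, 0.3]
opening: 0.996
time_s: 20.4
eef_pos: [0.4397, 0.0254, 0.108]
eef_rot: [0.001, 0.22, 0.975, 0.0]
wrist_force: [-1.3, 1.4, 4.2]
opening: 0.509
```

```bash
python3 -m pendant '[[[0,0,15,0,35],[0,0,35,0,35],[0,0,45,0,35],[0,0,45,0,35],[0,0,40,0,35],[0,0,10,0,35],[12,27,0,0,35],[16,35,0,0,35]]]' && python3 -m pendant '[[[16,35,0,0,35],[16,37,0,0,35],[16,37,0,0,35],[16,37,0,0,35],[16,37,0,0,35],[16,37,-10,0,35],[18,40,-25,0,35],[0,0,0,0,35]]]' && python3 -m pendant '[[[0,0,0,0,35],[0,0,0,0,35]]]'
python3 - <<'E'
from h import *
st();c=avg("wrist","spindle_nose",[.5125,.3805]);print(np.round(c["origin"],3)); avg("wrist","straight_wheel",[.58,.347])
b=cv2.resize(ortho(c,.5125,.3805,.137,.045,.0003),(600,600),interpolation=cv2.INTER_CUBIC)[:,:,::-1]
cv2.imwrite("pics/m9.png",b);cv2.imwrite("pics/w9.png",c["img"][:,:,::-1])
E
```

```text
time_s: 21.4
eef_pos: [0.4661, 0.0875, 0.2953]
eef_rot: [-0.001, 0.221, 0.975, -0.0]
wrist_force: [0.7, 0.0, -6.5]
opening: 0.51
time_s: 22.4
eef_pos: [0.5783, 0.3488, 0.2542]
eef_rot: [-0.005, 0.219, 0.976, -0.003]
wrist_force: [-1.1, -0.1, -6.8]
opening: 0.512
time_s: 22.65
eef_pos: [0.5809, 0.3465, 0.2625]
eef_rot: [0.0, 0.221, 0.975, 0.0]
wrist_force: [-0.4, 0.8, -6.5]
opening: 0.51
22.65 [0.5809 0.3465 0.2625] yaw 64.52 F [-0.4  0.8 -6.5] op 0.51 q6 -0.76
spindle_nose 5 [0.5181 0.3826 0.131 ] [0.0017 0.0023 0.0011]
[0.511 0.38  0.386]
straight_wheel 5 [0.5795 0.3416 0.2262] [0.0007 0.0016 0.001 ]
```

View pics/m9.png

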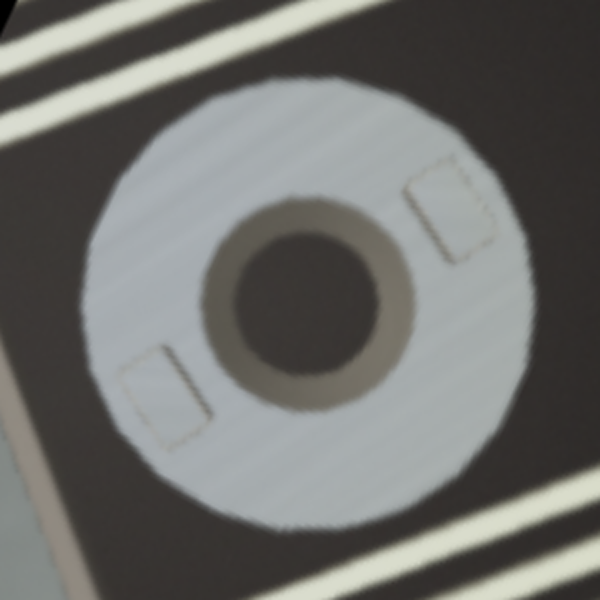

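The dogs lie at about 33.4° and the spindle axis is at about (0.513, 0.380). I need a +3° turn, then I'll go down.

```bash
python3 -m pendant '[[[-17,8,0,1,35],[-17,9,0,1,35],[-17,9,0,1,35],[-17,8,0,0.2,35],[0,0,0,0,35],[0,0,-20,0,35],[0,0,-20,0,35],[0,0,0,0,35]]]' && python3 -m pendant '[[[0,0,-12,0,35],[0,0,-10,0,35],[0,0,-8,0,35],[0,0,-6,0,35],[0,0,-6,0,35],[0,0,-5,0,35],[0,0,0,0,35],[0,0,0,0,35]]]'
```

```text
time_s: 24.65
eef_pos: [0.5113, 0.38, 0.2178]
eef_rot: [-0.003, 0.193, 0.981, -0.002]
wrist_force: [-1.1, -0.2, -6.9]
opening: 0.509
time_s: 25.65
eef_pos: [0.513, 0.3814, 0.1753]
eef_rot: [0.0, 0.193, 0.981, 0.0]
wrist_force: [-0.1, -0.2, -6.3]
opening: 0.51
```

```bash
python3 -m pendant '[[[0,0,-3,0,35],[0,0,-2,0,35],[0,0,-2,0,35],[0,0,-1,0,35],[0,0,0,0,35],[0,0,0,0,35]]]'
```

```text
time_s: 26.4
eef_pos: [0.5131, 0.3812, 0.1681]
eef_rot: [0.0, 0.193, 0.981, -0.0]
wrist_force: [-2.0, -4.6, 3.8]
opening: 0.509
```

```bash
python3 -m pendant '[[[0,0,0,0,55],[0,0,0,0,70],[0,0,0,0,85],[0,0,0,0,85],[0,0,0,0,85],[0,0,25,0,85],[0,0,40,0,85],[0,0,40,0,85]]]' && python3 -m pendant '[[[17,-8,15,0,85],[17,-8,0,0,85],[18,-9,0,0,85],[18,-9,-10,0,85],[0,0,0,0,85],[0,0,0,0,85]]]'
python3 - <<'E'
from h import *
st();c=avg("wrist","straight_wheel",[.5125,.3805]);print(np.round(c["origin"],3)); avg("wrist","dial_grip",[.442,.283]);avg("wrist","index_mark",[.4677,.3054])
b=ortho(c,.513,.3805,.142,.045,.0003)
cv2.imwrite("pics/m10.png",np.hstack([cv2.resize(b,(400,400)),cv2.resize(ortho(c,.447,.287,.142,.06,.0003),(400,400))])[:,:,::-1]);cv2.imwrite("pics/w10.png",c["img"][:,:,::-1])
E
```

```text
time_s: 27.4
eef_pos: [0.5127, 0.3812, 0.2728]
eef_rot: [-0.0, 0.193, 0.981, -0.0]
wrist_force: [0.9, 0.1, 0.5]
opening: 0.997
time_s: 28.15
eef_pos: [0.5825, 0.3472, 0.2759]
eef_rot: [-0.001, 0.193, 0.981, -0.0]
wrist_force: [0.5, 0.6, -0.3]
opening: 0.993
28.15 [0.5825 0.3472 0.2759] yaw 67.76 F [ 0.5  0.6 -0.3] op 0.993 q6 -0.82
straight_wheel 5 [0.5131 0.3763 0.1325] [0.0011 0.0017 0.0015]
[0.511 0.376 0.4  ]
dial_grip 4 [0.4422 0.2844 0.1352] [0.0002 0.0021 0.0014]
index_mark 5 [0.4672 0.3048 0.105 ] [0.001  0.0015 0.001 ]
```

View pics/m10.png

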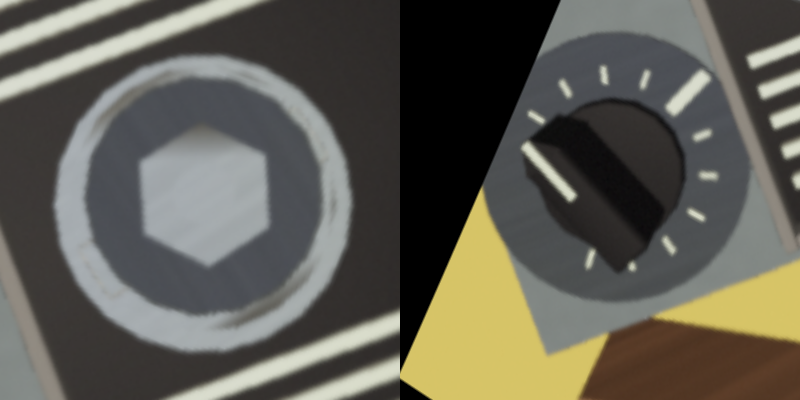

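The straight wheel is seated, with the flange concentric and flat. The dial pointer is at upper left (525,148) and the long mark at (688,92). I'll measure the dial from straight above.

```bash
python3 -m pendant '[[[-17,-24,0,-6,40],[-17,-24,0,-6,40],[-17,-24,0,-6,40],[-18,-24,0,-6.3,40],[-18,-23,0,0,40],[0,0,-20,0,40],[0,0,0,0,40],[0,0,0,0,40]]]'
cat > dial.py <<'E'
from h import *
import sys
st();c=cam("wrist");print(np.round(c["origin"],3))
a=ortho(c,.442,.2845,.105,.05,.00025);b=ortho(c,.442,.2845,.142,.05,.00025)
cv2.imwrite(sys.argv[1],np.hstack([a,b])[:,:,::-1])
for im,z in((a,.105),(b,.142)):
    m=(im.min(2)>130).astype(np.uint8);n,l,s,ce=cv2.connectedComponentsWithStats(m)
    for i in range(1,n):
        if 60<s[i,4]<3000:
            y,x=np.where(l==i);r=cv2.minAreaRect(np.c_[x,y].astype(np.float32))
            p=cv2.fitLine(np.c_[x,y].astype(np.float32),cv2.DIST_L2,0,.01,.01).ravel()
            print(z,"ctr",round(.442+(ce[i][0]-199.5)*.00025,4),round(.2845-(ce[i][1]-199.5)*.00025,4),"mm",np.round(np.array(r[1])*.25,1),"ang",round(np.degrees(np.arctan2(-p[1],p[0])),1))
E
python3 dial.py pics/m11.png
```

```text
time_s: 30.65
eef_pos: [0.4962, 0.2285, 0.2576]
eef_rot: [0.0, 0.395, 0.919, 0.0]
wrist_force: [0.3, 1.2, 0.2]
opening: 0.47
30.65 [0.4962 0.2285 0.2576] yaw 43.48 F [0.3 1.2 0.2] op 0.47 q6 -0.54
[0.443 0.284 0.381]
0.105 ctr 0.4073 0.3317 mm [ 6.2 11.2] ang 15.5
0.105 ctr 0.4234 0.3323 mm [4.6 1.9] ang -64.3
0.105 ctr 0.4773 0.3309 mm [6.6 0.9] ang -69.8
0.105 ctr 0.4127 0.3247 mm [7.  4.8] ang -25.1
0.105 ctr 0.4858 0.3085 mm [36.3  1.2] ang -69.4
0.105 ctr 0.4903 0.3219 mm [5.2 3.5] ang 82.5
0.105 ctr 0.4042 0.3191 mm [4.8 3.6] ang -83.2
0.105 ctr 0.4386 0.316 mm [6.3 2.5] ang -85.9
0.105 ctr 0.4526 0.3146 mm [2.6 6.4] ang 69.2
0.105 ctr 0.4673 0.3101 mm [ 5.4 18.8] ang 45.8
0.105 ctr 0.4253 0.3114 mm [6.3 2.5] ang -58.0
0.105 ctr 0.4299 0.2972 mm [26.   3.6] ang -47.6
0.105 ctr 0.4153 0.3016 mm [6.3 2.4] ang -31.2
0.105 ctr 0.4723 0.2956 mm [2.4 6.4] ang 22.0
0.105 ctr 0.4742 0.2816 mm [2.2 6.2] ang -0.8
0.105 ctr 0.4892 0.267 mm [27.   8.2] ang 83.7
0.105 ctr 0.4702 0.2682 mm [6.3 2.5] ang -27.7
0.105 ctr 0.4608 0.2577 mm [6.5 2.4] ang -54.8
0.105 ctr 0.4337 0.253 mm [2.4 6.4] 
[... 522 characters left out ...]
.6
0.142 ctr 0.4641 0.3066 mm [ 4.7 16.3] ang 45.8
0.142 ctr 0.489 0.3084 mm [3.8 7. ] ang 27.4
0.142 ctr 0.4277 0.3077 mm [5.4 2.1] ang -58.6
0.142 ctr 0.4317 0.2955 mm [22.5  3.1] ang -47.5
0.142 ctr 0.419 0.2993 mm [5.5 2. ] ang -32.6
0.142 ctr 0.4907 0.299 mm [4.  2.8] ang 80.8
0.142 ctr 0.4684 0.294 mm [2.1 5.5] ang 21.5
0.142 ctr 0.47 0.2819 mm [2.  5.5] ang -1.6
0.142 ctr 0.485 0.2672 mm [27.1 11.9] ang -81.7
0.142 ctr 0.4666 0.2703 mm [5.4 2.1] ang -27.3
0.142 ctr 0.4584 0.2613 mm [5.5 2. ] ang -54.8
0.142 ctr 0.435 0.2571 mm [2.1 5.5] ang 74.3
0.142 ctr 0.4472 0.2566 mm [5.6 2.1] ang -79.7
0.142 ctr 0.4785 0.2545 mm [4.2 3.4] ang -57.5
0.142 ctr 0.4633 0.2461 mm [ 4.2 11.3] ang 15.3
```

View pics/m11.png

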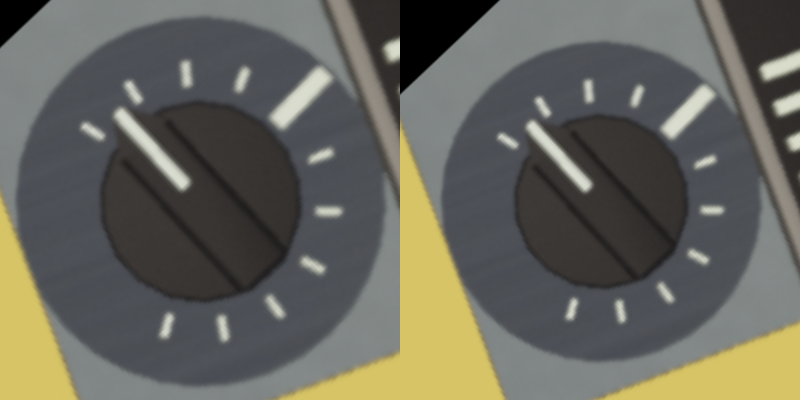

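The long mark is at 45.8° and the pointer at 132.5°, so the turn is about 86.7° clockwise.

```bash
python3 -m pendant '[[[-18,19,0,-1,40],[-18,19,0,0,40],[-18,18,0,0,40],[0,0,-35,0,40],[0,0,-35,0,40],[0,0,-30,0,40],[0,0,-15,0,40],[0,0,-8,0,40]]]' && python3 -m pendant '[[[0,0,0,0,40],[0,0,0,0,25],[0,0,0,0,5],[0,0,0,0,5],[0,0,0,0,5],[0,0,0,0,5]]]'; python3 -c "
from h import *;st()"
```

```text
time_s: 31.7
eef_pos: [0.4422, 0.2845, 0.1339]
eef_rot: [0.0, 0.403, 0.915, 0.0]
wrist_force: [0.8, 0.5, -0.3]
opening: 0.467
time_s: 32.45
eef_pos: [0.4423, 0.2843, 0.1352]
eef_rot: [0.001, 0.403, 0.915, 0.0]
wrist_force: [-2.8, -2.2, 6.5]
opening: 0.15
32.45 [0.4423 0.2843 0.1352] yaw 42.48 F [-2.8 -2.2  6.5] op 0.15 q6 -0.4
```

```bash
python3 -m pendant '[[[0,0,1,-8,5],[0,0,0,-9,5],[0,0,0,-9,5],[0,0,0,-9,5],[0,0,0,-9,5],[0,0,0,-9,5],[0,0,0,-9,5],[0,0,0,-9,5]]]' && python3 -m pendant '[[[0,0,0,-9,5],[0,0,0,-7,5],[0,0,0,0,5],[0,0,0,0,5],[0,0,0,0,5]]]'; python3 -c "
from h import *;st()"
```

```text
time_s: 33.45
eef_pos: [0.442, 0.2842, 0.1353]
eef_rot: [0.0, 0.861, 0.509, 0.0]
wrist_force: [0.3, -1.3, -0.9]
opening: 0.149
time_s: 34.08
eef_pos: [0.442, 0.2842, 0.1353]
eef_rot: [0.0, 0.922, 0.387, 0.0]
wrist_force: [-1.6, -2.0, 2.6]
opening: 0.149
34.08 [0.442  0.2842 0.1353] yaw -44.44 F [-1.6 -2.   2.6] op 0.149 q6 1.12
```

```bash
python3 -m pendant '[[[0,0,0,0,25],[0,0,0,0,40],[0,0,0,0,40],[0,0,30,0,40],[0,0,40,0,40],[0,0,40,0,40],[-27,-28,10,0,85],[-27,-28,0,0,85]]]' && python3 -m pendant '[[[0,0,0,0,85],[0,0,0,0,85]]]'; python3 dial.py pics/m12.png | egrep '0.105 ctr 0.4[3-8].* (1[5-9]|2[0-9])\.|\['
```

```text
time_s: 35.08
eef_pos: [0.388, 0.2281, 0.2563]
eef_rot: [0.0, 0.922, 0.387, 0.001]
wrist_force: [0.6, -0.7, -0.1]
opening: 0.873
time_s: 35.33
eef_pos: [0.3884, 0.2286, 0.2554]
eef_rot: [-0.0, 0.922, 0.386, 0.001]
wrist_force: [0.7, -0.3, -0.1]
opening: 0.993
35.33 [0.3884 0.2286 0.2554] yaw -44.54 F [ 0.7 -0.3 -0.1] op 0.993 q6 1.04
[0.442 0.283 0.379]
0.105 ctr 0.4904 0.3217 mm [4.  3.2] ang -69.7
0.105 ctr 0.4386 0.3161 mm [5.6 1.9] ang -83.2
0.105 ctr 0.4614 0.304 mm [ 4.7 39.6] ang 46.1
0.105 ctr 0.4526 0.3146 mm [1.8 6.1] ang 69.5
0.105 ctr 0.4253 0.3115 mm [5.5 1.9] ang -58.9
0.105 ctr 0.4152 0.3017 mm [5.8 1.8] ang -33.4
0.105 ctr 0.4722 0.2955 mm [1.9 5.8] ang 19.7
0.105 ctr 0.4742 0.2815 mm [5.8 1.9] ang -3.5
0.105 ctr 0.4702 0.2682 mm [5.7 1.9] ang -29.4
0.105 ctr 0.4607 0.2579 mm [5.8 1.8] ang -54.4
0.105 ctr 0.4338 0.2532 mm [1.9 5.6] ang 75.6
0.105 ctr 0.4478 0.2523 mm [5.9 1.8] ang -79.6
0.142 ctr 0.4842 0.3164 mm [3.4 3.6] ang -28.4
0.142 ctr 0.439 0.3115 mm [4.8 1.6] ang -82.2
0.142 ctr 0.4511 0.3103 mm [1.5 5.1] ang 69.6
0.142 ctr 0.4587 0.3011 mm [ 4.  34.3] ang 46.1
0.142 ctr 0.489 0.3083 mm [3.6 6.7] ang 24.3
0.142 ctr 0.4276 0.3077 mm [4.8 1.6] ang -58.8
0.142 ctr 0.4188 0.2992 mm [5.1 1.5] ang -33.5
0.142 ctr 0.4907 0.2989 mm [3.8 2.8] ang 78.7
0.142 ctr 0.4682 0.2938 mm [1.7 5.1] ang 19.9
0.142 ctr 0.4698 0.2817 mm [5.  1.6] ang -3.5
0.142 ctr 0.4664 0.2701 mm [4.9 1.7] ang -29.6
0.142 ctr 0.4582 0.2613 mm [5.1 1.6] ang -54.4
0.142 ctr 0.4349 0.2572 mm [1.6 4.7] ang 74.9
0.142 ctr 0.447 0.2565 mm [4.9 1.6] ang -79.4
```

The pointer and long mark now line up on one straight 39.6 mm line at 46.1°, so the dial is set. On to the tiles.

```bash
python3 -m pendant '[[[12,-40,15,0,85],[16,-52,15,0,85],[16,-52,15,0,85],[16,-52,15,0,85],[16,-52,15,0,85],[16,-52,15,0,85],[16,-52,15,0,85],[16,-52,0,0,85]]]' && python3 -m pendant '[[[16,-52,0,0,85],[16,-52,0,0,85],[6,-15,0,0,85],[0,0,0,0,85],[0,0,0,0,85]]]'
cat > tiles.py <<'E'
from h import *
import sys
st();c=cam("wrist");print(np.round(c["origin"],3));Z=.024;cx,cy=.5276,-.3135
a=ortho(c,cx,cy,Z,.18,.0006)
m=(a.min(2)>110).astype(np.uint8);m=cv2.morphologyEx(m,cv2.MORPH_OPEN,np.ones((5,5)))
n,l,s,ce=cv2.connectedComponentsWithStats(m);o=a.copy()
for i in range(1,n):
    if s[i,4]*.36>800:
        cs,_=cv2.findContours((l==i).astype(np.uint8),0,2);r=cv2.minAreaRect(cs[0]);bx=cv2.boxPoints(r);e=bx[1]-bx[0];f=bx[2]-bx[1]
        L=e if np.hypot(*e)>np.hypot(*f) else f
        X=lambda p:np.round([cx+(p[0]-299.5)*.0006,cy-(p[1]-299.5)*.0006],4)
        print(i,"ctr",X(r[0]),"cog",X(ce[i]),"mm",np.round(np.sort(r[1])*.6,1),"area",round(s[i,4]*.36),"long",round(np.degrees(np.arctan2(-L[1],L[0]))%180,1))
        cv2.putText(o,str(i),(int(ce[i][0])-8,int(ce[i][1])+8),0,.7,(255,0,0),2)
cv2.imwrite(sys.argv[1],o[:,:,::-1])
E
python3 tiles.py pics/m13.png
```

```text
time_s: 36.38
eef_pos: [0.5137, -0.1779, 0.3613]
eef_rot: [0.001, 0.922, 0.387, 0.001]
wrist_force: [1.1, 0.4, -0.1]
opening: 0.995
time_s: 37.0
eef_pos: [0.5501, -0.2932, 0.3599]
eef_rot: [-0.0, 0.922, 0.387, 0.0]
wrist_force: [-0.2, -0.7, 0.0]
opening: 0.996
37.0 [ 0.5501 -0.2932  0.3599] yaw -44.45 F [-0.2 -0.7  0. ] op 0.996 q6 0.1
[ 0.604 -0.239  0.483]
1 ctr [ 0.5087 -0.207 ] cog [ 0.5087 -0.207 ] mm [39.6 76.2] area 3001 long 91.7
2 ctr [ 0.6074 -0.2576] cog [ 0.6074 -0.2576] mm [39.4 76.4] area 2988 long 99.5
3 ctr [ 0.4387 -0.2691] cog [ 0.4397 -0.272 ] mm [40.1 76.3] area 2756 long 86.7
4 ctr [ 0.525  -0.3216] cog [ 0.5244 -0.3231] mm [39.6 60.2] area 2251 long 87.9
5 ctr [ 0.6249 -0.3508] cog [ 0.6249 -0.3508] mm [39.3 76.8] area 2995 long 97.7
6 ctr [ 0.4486 -0.3775] cog [ 0.4492 -0.3807] mm [40.5 76.7] area 2790 long 100.6
```

View pics/m13.png

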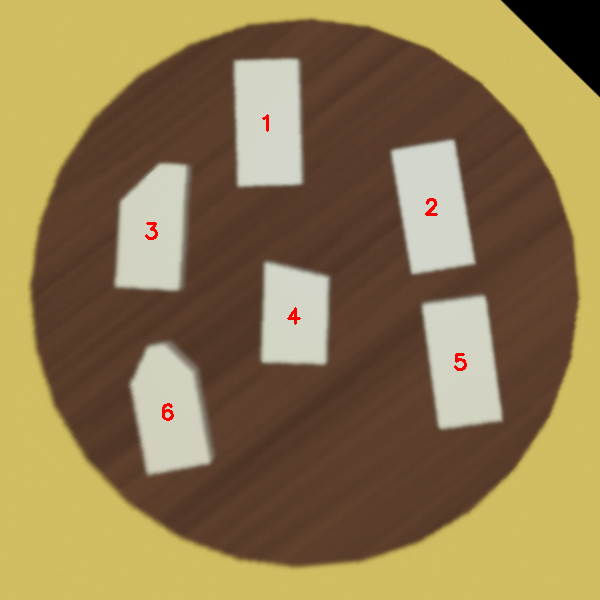

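Tile 3 (corner gone), tile 4 (snapped) and tile 6 (blunt point) are broken. Tiles 1, 2 and 5 are whole. I'll pick tile 3 first.

```bash
python3 -m pendant '[[[-16,2,-30,7,60],[-16,2,-30,7,60],[-16,2,-30,7,60],[-16,2,-30,7,60],[-16,2,-30,7,60],[-16,2,-30,6.2,60],[-16,2,-30,0,60],[0,0,-30,0,60]]]' && python3 -m pendant '[[[0,0,-30,0,60],[0,0,-30,0,60],[0,0,0,0,60]]]';python3 -c "
from h import *;st()"
```

```text
time_s: 38.05
eef_pos: [0.4374, -0.2793, 0.1199]
eef_rot: [0.0, 0.727, 0.687, 0.0]
wrist_force: [0.6, -0.9, 0.0]
opening: 0.703
time_s: 38.42
eef_pos: [0.4368, -0.2783, 0.0586]
eef_rot: [-0.002, 0.727, 0.687, 0.0]
wrist_force: [-0.5, 0.0, -0.3]
opening: 0.7
38.42 [ 0.4368 -0.2783  0.0586] yaw -3.25 F [-0.5  0.  -0.3] op 0.7 q6 -0.74
```

```bash
python3 -m pendant '[[[1,0,-12,0,60],[0,0,-10,0,60],[0,0,0,0,45],[0,0,0,0,30],[0,0,0,0,25],[0,0,0,0,25],[0,0,0,0,25],[0,0,0,0,25]]]' && python3 -m pendant '[[[0,0,20,0,25],[0,0,40,0,25],[0,0,40,0,25],[0,0,40,0,25],[0,0,0,0,25]]]'
```

```text
time_s: 39.42
eef_pos: [0.4392, -0.281, 0.0385]
eef_rot: [0.0, 0.727, 0.686, 0.0]
wrist_force: [-0.9, -0.0, 6.2]
opening: 0.415
time_s: 40.05
eef_pos: [0.4405, -0.2823, 0.1814]
eef_rot: [0.004, 0.727, 0.686, 0.0]
wrist_force: [0.1, 0.1, -0.7]
opening: 0.409
```

```bash
python3 -m pendant '[[[20,36,0,-1,25],[27,48,0,-1,25],[27,48,0,-1,25],[27,48,0,-1,25],[27,48,0,-0.7,25],[27,48,0,0,25],[25,50,0,0,25],[0,0,-20,0,25]]]' && python3 -m pendant '[[[0,0,-35,0,25],[0,0,-40,0,25],[0,0,-30,0,25],[0,0,-22,0,25],[0,0,0,0,25]]]'; python3 -c "
from h import *;st()"
```

```text
time_s: 41.05
eef_pos: [0.6203, 0.0488, 0.1575]
eef_rot: [0.001, 0.753, 0.658, 0.001]
wrist_force: [1.2, -1.3, -0.1]
opening: 0.407
time_s: 41.68
eef_pos: [0.6171, 0.0447, 0.0286]
eef_rot: [-0.001, 0.755, 0.656, -0.001]
wrist_force: [-0.2, 0.0, -0.8]
opening: 0.41
41.67 [0.6171 0.0447 0.0286] yaw -8.07 F [-0.2  0.  -0.8] op 0.41 q6 0.02
```

```bash
sed -i 's/cam("wrist")/cam(sys.argv[2] if len(sys.argv)>2 else "wrist")/' tiles.py
python3 -m pendant '[[[0,0,0,0,45],[0,0,0,0,55],[0,0,0,0,55],[0,0,30,0,55],[0,0,40,0,55],[0,0,40,0,55],[0,0,40,0,55],[0,0,0,0,55]]]'; python3 tiles.py pics/t14.png top
```

```text
time_s: 42.68
eef_pos: [0.6216, 0.0452, 0.186]
eef_rot: [0.003, 0.755, 0.656, 0.003]
wrist_force: [0.0, -0.2, 0.1]
opening: 0.644
42.67 [0.6216 0.0452 0.186 ] yaw -8.01 F [ 0.  -0.2  0.1] op 0.644 q6 0.02
[ 0.341 -0.082  1.495]
1 ctr [ 0.5102 -0.2067] cog [ 0.5101 -0.2062] mm [32.7 69.7] area 2147 long 92.2
2 ctr [ 0.6093 -0.2577] cog [ 0.6093 -0.2574] mm [29.9 66.7] area 1877 long 99.6
3 ctr [ 0.5264 -0.3222] cog [ 0.526  -0.3231] mm [30.6 49.2] area 1420 long 90.0
4 ctr [ 0.6267 -0.3506] cog [ 0.6269 -0.3508] mm [29.3 65.6] area 1779 long 97.8
5 ctr [ 0.4498 -0.378 ] cog [ 0.4502 -0.3803] mm [31.1 67.1] area 1806 long 100.8
```

```bash
python3 -m pendant '[[[-11,-42,0,1,60],[-12,-47,0,1,60],[-12,-47,0,1,60],[-12,-47,0,1,60],[-12,-47,0,1,60],[-12,-47,0,1,60],[-12,-47,0,0,60],[-11,-46,-20,0,60]]]' && python3 -m pendant '[[[0,0,-35,0,60],[0,0,-40,0,60],[0,0,-30,0,60],[0,0,0,0,60]]]';python3 -c "
from h import *;st()"
```

```text
time_s: 43.72
eef_pos: [0.5247, -0.3265, 0.161]
eef_rot: [0.001, 0.72, 0.694, 0.0]
wrist_force: [0.9, -0.2, -0.8]
opening: 0.697
time_s: 44.22
eef_pos: [0.5222, -0.3224, 0.0518]
eef_rot: [-0.004, 0.72, 0.694, -0.0]
wrist_force: [-0.0, 0.4, 0.9]
opening: 0.702
44.23 [ 0.5222 -0.3224  0.0518] yaw -2.03 F [-0.   0.4  0.9] op 0.702 q6 -0.71
```

```bash
python3 -m pendant '[[[0,0,-16,0,60],[0,0,0,0,60],[0,0,0,0,45],[0,0,0,0,30],[0,0,0,0,25],[0,0,0,0,25],[0,0,0,0,25],[0,0,0,0,25]]]' && python3 -m pendant '[[[0,0,20,0,25],[0,0,40,0,25],[0,0,40,0,25],[0,0,40,0,25],[0,0,0,0,25]]]'
```

```text
time_s: 45.22
eef_pos: [0.5258, -0.3258, 0.0426]
eef_rot: [0.002, 0.719, 0.695, -0.0]
wrist_force: [-3.0, 1.0, 11.4]
opening: 0.294
time_s: 45.85
eef_pos: [0.5272, -0.3265, 0.186]
eef_rot: [0.005, 0.719, 0.695, 0.0]
wrist_force: [0.4, 0.1, 0.4]
opening: 0.289
```

The fingers closed fully, so I missed tile 4. I'll look again.

```bash
python3 -m pendant '[[[0,10,45,0,60],[0,15,45,0,60],[0,15,45,0,60],[0,0,40,0,60],[0,0,0,0,60],[0,0,0,0,60]]]'; python3 tiles.py pics/m15.png
```

```text
time_s: 46.6
eef_pos: [0.5245, -0.2844, 0.3541]
eef_rot: [-0.001, 0.72, 0.694, -0.0]
wrist_force: [-0.5, 0.6, -0.0]
opening: 0.705
46.6 [ 0.5245 -0.2844  0.3541] yaw -2.03 F [-0.5  0.6 -0. ] op 0.705 q6 -0.66
[ 0.527 -0.208  0.477]
2 ctr [ 0.5082 -0.2069] cog [ 0.5082 -0.2069] mm [39.6 76.4] area 3010 long 91.7
3 ctr [ 0.6071 -0.2575] cog [ 0.6071 -0.2576] mm [40.  76.5] area 3036 long 99.7
4 ctr [ 0.5268 -0.3217] cog [ 0.5263 -0.3231] mm [39.5 60.7] area 2264 long 88.4
5 ctr [ 0.6246 -0.3505] cog [ 0.6246 -0.3505] mm [40.1 77.5] area 3075 long 97.7
6 ctr [ 0.4481 -0.3773] cog [ 0.4488 -0.3807] mm [40.1 77.5] area 2778 long 100.7
```

View pics/m15.png

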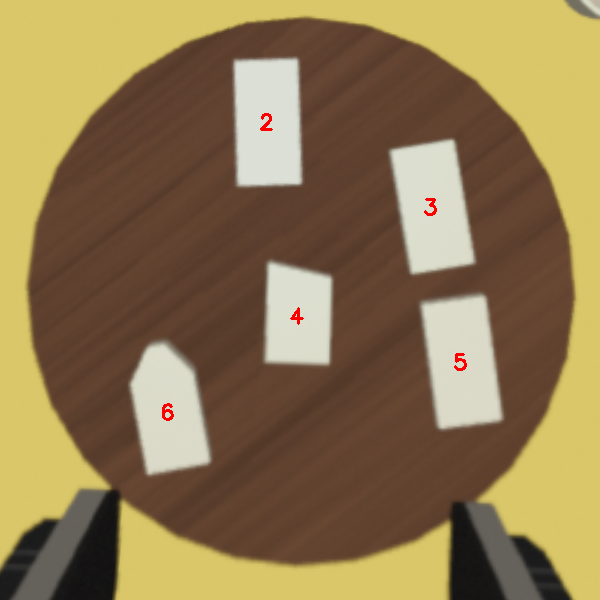

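Tile 4 is where it was; the pads rode over its top. I'll go lower and start with a narrower opening.

```bash
python3 -m pendant '[[[1,-10,-50,0,50],[1,-10,-50,0,50],[0,-10,-50,0,50],[0,-10,-50,0,50],[0,0,-45,0,50],[0,0,-35,0,50],[0,0,-20,0,50],[0,0,-10,0,50]]]' && python3 -m pendant '[[[0,0,-8,0,50],[0,0,-3,0,50],[0,0,0,0,50],[0,0,0,0,50]]]'; python3 -c "
from h import *;st()"
```

```text
time_s: 47.65
eef_pos: [0.5261, -0.3241, 0.0433]
eef_rot: [-0.001, 0.72, 0.694, -0.0]
wrist_force: [0.2, -0.7, 1.3]
opening: 0.587
time_s: 48.15
eef_pos: [0.5273, -0.325, 0.0348]
eef_rot: [0.001, 0.719, 0.695, 0.0]
wrist_force: [0.9, 0.4, 0.2]
opening: 0.588
48.15 [ 0.5273 -0.325   0.0348] yaw -2.02 F [0.9 0.4 0.2] op 0.588 q6 -0.71
```

```bash
python3 -m pendant '[[[0,0,-1,0,40],[0,0,0,0,30],[0,0,0,0,25],[0,0,0,0,25],[0,0,0,0,25],[0,0,0,0,25]]]' && python3 -m pendant '[[[0,0,20,0,25],[0,0,40,0,25],[0,0,40,0,25],[0,0,40,0,25],[0,0,0,0,25]]]'
```

```text
time_s: 48.9
eef_pos: [0.5273, -0.3251, 0.0337]
eef_rot: [0.001, 0.719, 0.694, 0.0]
wrist_force: [-0.4, -0.2, 5.9]
opening: 0.42
time_s: 49.52
eef_pos: [0.5288, -0.3264, 0.1783]
eef_rot: [0.004, 0.719, 0.695, 0.0]
wrist_force: [0.3, -0.7, -1.2]
opening: 0.426
```

```bash
python3 -m pendant '[[[12,36,0,-1,25],[16,52,0,-1,25],[16,52,0,-1,25],[16,52,0,-1,25],[16,52,0,-1,25],[16,52,0,-1,25],[16,52,0,0,25],[16,52,0,0,25]]]' && python3 -m pendant '[[[14,45,0,0,25],[0,0,-20,0,25],[0,0,-35,0,25],[0,0,-40,0,25],[0,0,-30,0,25],[0,0,-20,0,25],[0,0,0,0,25],[0,0,0,0,25]]]'; python3 -c "
from h import *;st()"
```

```text
time_s: 50.52
eef_pos: [0.6504, 0.0771, 0.1721]
eef_rot: [-0.001, 0.755, 0.656, -0.001]
wrist_force: [0.8, 0.1, -0.6]
opening: 0.424
time_s: 51.52
eef_pos: [0.6678, 0.1194, 0.0314]
eef_rot: [0.002, 0.755, 0.656, 0.002]
wrist_force: [1.6, -0.3, 13.2]
opening: 0.419
51.52 [0.6678 0.1194 0.0314] yaw -8.07 F [ 1.6 -0.3 13.2] op 0.419 q6 0.14
```

```bash
python3 -m pendant '[[[0,0,2,0,45],[0,0,0,0,55],[0,0,0,0,55],[0,0,30,0,55],[0,0,40,0,55],[0,0,40,0,55],[0,0,40,0,55],[0,0,0,0,55]]]' && python3 -m pendant '[[[-20,-45,20,0,50],[-20,-45,0,0,50],[0,0,0,0,50]]]'; python3 tiles.py pics/t16.png top
python3 - <<'E'
from h import *
c=imaging.camera("wrist");b=cv2.imread("pics/t16.png");cv2.imwrite("pics/m16.png",np.hstack([cv2.resize(c["img"][:,:,::-1],(533,400)),cv2.resize(cv2.cvtColor(ortho(imaging.camera("top"),.66,.08,.01,.12,.0009),cv2.COLOR_RGB2BGR),(266,266)).copy() if 0 else np.zeros((400,1,3),np.uint8)]))
E
```

```text
time_s: 52.52
eef_pos: [0.6672, 0.1203, 0.1843]
eef_rot: [0.002, 0.755, 0.656, 0.003]
wrist_force: [0.6, -0.1, -0.8]
opening: 0.644
time_s: 52.9
eef_pos: [0.6232, 0.0276, 0.1985]
eef_rot: [-0.001, 0.756, 0.654, -0.001]
wrist_force: [0.9, -0.0, 0.4]
opening: 0.586
52.9 [0.6232 0.0276 0.1985] yaw -8.24 F [ 0.9 -0.   0.4] op 0.586 q6 -0.0
[ 0.341 -0.082  1.495]
1 ctr [ 0.5099 -0.2069] cog [ 0.5102 -0.2061] mm [33.2 69.7] area 2190 long 90.8
2 ctr [ 0.6091 -0.2575] cog [ 0.6092 -0.2573] mm [30.8 67.3] area 1914 long 99.1
3 ctr [ 0.6271 -0.3509] cog [ 0.627  -0.3511] mm [29.4 65.4] area 1804 long 98.1
4 ctr [ 0.4496 -0.3783] cog [ 0.4501 -0.3805] mm [31.1 67.8] area 1833 long 101.3
```

View pics/m16.png

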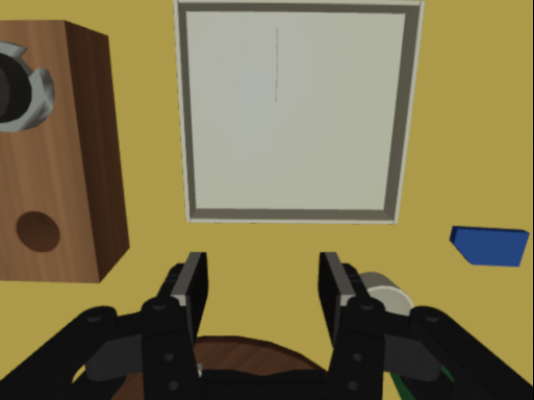

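The tub is white on white, so only one tile edge shows, at (277,60). I'll enhance that later. Tile 6 next; it hasn't moved.

```bash
python3 -m pendant '[[[-16,-38,0,2,50],[-20,-48,0,2.5,50],[-20,-48,0,2.5,50],[-20,-48,0,2.5,50],[-20,-48,0,2.5,50],[-20,-48,0,2.5,50],[-20,-48,0,2.5,50],[-20,-48,0,2,50]]]' && python3 -m pendant '[[[-17,-41,0,0,50],[0,0,-35,0,50],[0,0,-45,0,50],[0,0,-40,0,50],[0,0,-25,0,50],[0,0,-10,0,50],[0,0,0,0,50],[0,0,0,0,50]]]';python3 -c "
from h import *;st()"
```

```text
time_s: 54.0
eef_pos: [0.469, -0.3441, 0.1992]
eef_rot: [-0.0, 0.635, 0.772, 0.0]
wrist_force: [0.7, 0.2, -0.1]
opening: 0.587
time_s: 55.0
eef_pos: [0.4528, -0.3852, 0.0462]
eef_rot: [0.001, 0.636, 0.772, -0.0]
wrist_force: [0.1, -0.5, -0.5]
opening: 0.585
55.0 [ 0.4528 -0.3852  0.0462] yaw 11.0 F [ 0.1 -0.5 -0.5] op 0.585 q6 -1.1
```

```bash
python3 -m pendant '[[[-2,-1,-9,0,50],[0,0,-3,0,50],[0,0,0,0,50],[0,0,0,0,40],[0,0,0,0,25],[0,0,0,0,25],[0,0,0,0,25],[0,0,0,0,25]]]' && python3 -m pendant '[[[0,0,20,0,25],[0,0,40,0,25],[0,0,40,0,25],[0,0,40,0,25],[0,0,0,0,25]]]'
```

```text
time_s: 56.0
eef_pos: [0.4502, -0.3861, 0.0335]
eef_rot: [0.0, 0.636, 0.771, -0.0]
wrist_force: [-0.3, 0.4, 5.2]
opening: 0.423
time_s: 56.62
eef_pos: [0.4515, -0.3876, 0.178]
eef_rot: [0.004, 0.636, 0.772, -0.001]
wrist_force: [-0.7, -0.5, -0.7]
opening: 0.426
```

```bash
python3 -m pendant '[[[20,35,0,-2,25],[27,48,0,-2.5,25],[27,48,0,-2.5,25],[27,48,0,-2.5,25],[27,48,0,-2.5,25],[27,48,0,-2.5,25],[27,48,0,-2.5,25],[27,48,0,-2,25]]]' && python3 -m pendant '[[[30,51,0,0,25],[0,0,-20,0,25],[0,0,-35,0,25],[0,0,-40,0,25],[0,0,-30,0,25],[0,0,-18,0,25],[0,0,0,0,25],[0,0,0,0,25]]]'; python3 -c "
from h import *;st()"
```

```text
time_s: 57.62
eef_pos: [0.6588, -0.0129, 0.172]
eef_rot: [-0.001, 0.755, 0.655, -0.001]
wrist_force: [0.5, -0.7, -0.9]
opening: 0.422
time_s: 58.62
eef_pos: [0.6898, 0.0359, 0.0313]
eef_rot: [0.001, 0.755, 0.656, 0.001]
wrist_force: [-0.1, 0.8, -1.3]
opening: 0.423
58.62 [0.6898 0.0359 0.0313] yaw -8.04 F [-0.1  0.8 -1.3] op 0.423 q6 0.02
```

```bash
python3 -m pendant '[[[0,0,-2,0,45],[0,0,0,0,55],[0,0,0,0,55],[0,0,30,0,55],[0,0,40,0,55],[0,0,40,0,55],[-35,-10,40,0,55],[-35,0,10,0,55]]]' && python3 -m pendant '[[[0,-20,20,0,55],[0,0,20,0,55],[0,0,0,0,55],[0,0,0,0,55]]]'; python3 tiles.py pics/t17.png top
python3 - <<'E'
from h import *
c=cam("wrist");np.save("w17.npy",c["img"])
e=lambda i:cv2.createCLAHE(12,(4,4)).apply(cv2.cvtColor(i,cv2.COLOR_RGB2GRAY))
a=e(ortho(c,.66,.08,.014,.115,.000575));t=cam("top")
cv2.imwrite("pics/m17.png",np.hstack([cv2.resize(a,(500,500)),cv2.resize(e(ortho(t,.66,.08,.014,.115,.001)),(300,300)) if 0 else np.zeros((500,1),np.uint8)]))
for n,x,p in[("top","bevel_wheel",[.458,.1345]),("scene","bevel_wheel",[.458,.1345]),("scene","straight_wheel",[.513,.38]),("top","straight_wheel",[.513,.38]),("top","can",[.765,-.2]),("top","grout_cup",[.72,-.112]),("top","brush",[.748,.229])]:avg(n,x,p,3)
for n in("wrist","top"):
    c=cam(n);print(n,[(round(d["confidence"],2),w(c,d["at"]).round(3).tolist()) for d in spotter.tip_of(n,"tile_a") if np.hypot(*(w(c,d["at"])[:2]-[.66,.08]))<.13])
E
```

```text
time_s: 59.62
eef_pos: [0.6201, 0.0255, 0.1919]
eef_rot: [0.002, 0.755, 0.656, 0.002]
wrist_force: [-0.1, -0.8, -0.2]
opening: 0.643
time_s: 60.12
eef_pos: [0.6192, 0.0066, 0.2274]
eef_rot: [-0.0, 0.755, 0.656, -0.0]
wrist_force: [-0.1, 0.6, 0.4]
opening: 0.643
60.12 [0.6192 0.0066 0.2274] yaw -8.02 F [-0.1  0.6  0.4] op 0.643 q6 -0.04
[ 0.341 -0.082  1.495]
1 ctr [ 0.5105 -0.2068] cog [ 0.5103 -0.2062] mm [32.7 69.9] area 2173 long 92.6
2 ctr [ 0.6092 -0.2575] cog [ 0.6092 -0.2575] mm [30.6 67.2] area 1927 long 99.2
3 ctr [ 0.6267 -0.3508] cog [ 0.6268 -0.3508] mm [29.2 65.9] area 1812 long 98.6
bevel_wheel 0 None 
bevel_wheel 3 [0.4543 0.1343 0.07  ] [0.0006 0.0007 0.0027]
straight_wheel 2 [0.515  0.3847 0.1352] [0.0016 0.0003 0.0006]
straight_wheel 3 [0.5196 0.3812 0.1295] [0.0018 0.0009 0.0017]
can 3 [ 7.663e-01 -1.998e-01 -4.000e-04] [0.0016 0.0009 0.0012]
grout_cup 3 [ 0.7203 -0.112   0.0011] [0.0011 0.002  0.0019]
brush 3 [ 7.480e-01  2.294e-01 -7.000e-04] [0.0017 0.     0.0014]
wrist [(0.83, [0.667, 0.129, 0.002]), (0.71, [0.691, 0.043, 0.002])]
top [(0.53, [0.618, 0.084, 0.005]), (0.53, [0.673, 0.128, 0.002])]
```

View pics/m17.png

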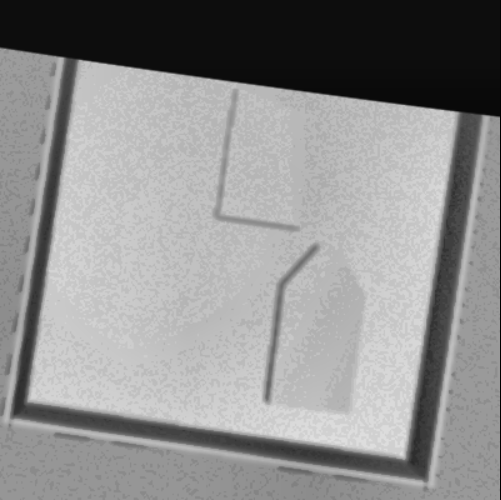

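The snapped tile (260,160) and the pointed one (315,340) are clear in the tub. Tile 3 isn't obvious, so I'll average some frames and look.

Run:
```python
from h import *
def mean(n,k):
    c=cam(n);s=c["img"].astype(float)
    for i in range(k-1): s+=cam(n)["img"]
    c["img"]=(s/k).astype(np.float32);return c
def enh(p,lo,hi): return np.clip((p.mean(2)-lo)/(hi-lo)*255,0,255).astype(np.uint8)
r=[]
for n in("wrist","top"):
    c=mean(n,8);p=ortho(c,.66,.08,.014,.11,.00055);q=p[120:300,100:300].mean(2);lo,hi=np.percentile(q,[1,99]);print(n,lo,hi)
    r.append(enh(p,lo-8,hi+3))
t=cv2.resize(c["img"][80:310,90:420].clip(0,255).astype(np.uint8)[:,:,::-1],(250,174))
cv2.imwrite("pics/m18.png",np.hstack(r))
```

```text
wrist 150.74330505371094 178.7314469909668
top 10.28287181854248 128.54370437622072
```

View pics/m18.png

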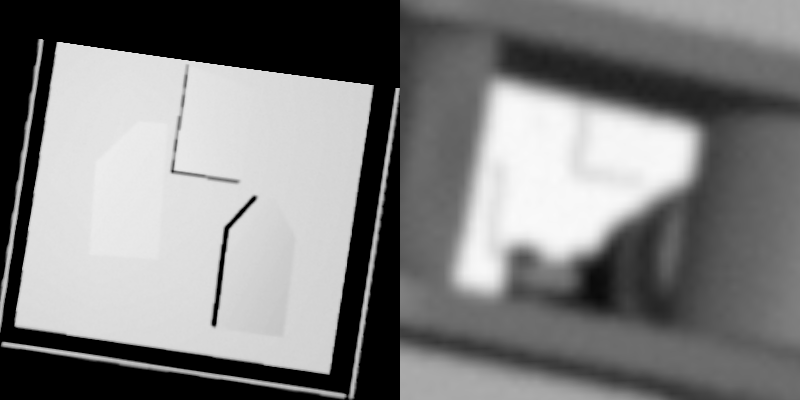

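All three broken tiles lie in the tub, at (128,190), (215,120) and (255,265). The three whole tiles and the bystanders haven't moved, and the gripper is clear of everything. Handing in.

```bash
python3 -c "
from h import *;st();print(order.hand_in());st()"
```

```text
63.38 [0.6189 0.0063 0.228 ] yaw -8.03 F [-0.2  0.2  0. ] op 0.641 q6 -0.04
the job is handed in; nothing more can be done
None
the job is handed in; nothing more can be done
```

The whole job is done and was handed in at about 63 s; the hand-in gave no verdict.

**What I did**
- **Wheels:** the bevel wheel went from the spindle into hole b. The straight wheel went into the spindle with its slots turned onto the dogs.
- **Dial:** after that I turned the dial about 87° clockwise.
- **Tiles:** the corner-chipped, snapped and blunt-pointed tiles went into the tub. The snapped one took two tries, because the pads rode over it the first time.

**Last checks**
- **Straight wheel:** it went down past the dog tops and made contact at the height for fully home. The picture after release showed it sitting flat and centred.
- **Dial:** the pointer and the long mark lie on one straight line at 46.1°.
- **Bevel wheel:** it was flat in hole b in the close picture. Afterwards the scene camera placed it at 70 mm, the height of the stand's top, about 4 mm off my estimate of the hole's centre.
- **Tiles:** an averaged, contrast-stretched picture shows all three broken tiles inside the tub. The three whole ones lie unmoved on the board.
- **Can, cup and brush:** all three were within about 2 mm of where they started.

**Checks that failed or disagreed**
- At the end the top camera did not find the bevel wheel, probably because the arm was in the way.
- The final detector readings put the straight wheel 5 to 7 mm off its axis, and one put it 5 mm too high. I trusted the contact height and the close picture over those.
- In the first enhanced tub picture the corner-chipped tile could not be seen; the averaged picture settled that.

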